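# Load the test kiln, close it up and start it

## Task

Take the small square painted tile from the ware board and set it down, painted face up, flat in the middle of the shelf inside the little kiln without dropping it. Lower the lid until it is fully shut without slamming it, then push the lever of the hold-down clamp beside the lid all the way down, and only then press the start button on the control box fully in and let it go. Leave the other pieces and pots where they are.

Things in the scene. Friction and masses are not known exactly. Their poses are not given: they have to be found in the camera images.
- kiln: small top-loading test kiln, fixed: steel-clad box, white fibre lining, outside 194 (x) x 224 (y) mm, rim 95 mm above the table, open chamber 130 (x) x 160 (y) mm. Origin under the box's centre on the table; its -x side is the front (lid handle), +x the back (hinge), +y its left side (clamp), -y its right side (grey control box, top 98 mm above the table)
- shelf (a point): centre of the top of the white kiln shelf lying on the chamber floor, 45 mm above the table, 50 mm below the rim; shelf 86 (x) x 116 (y) mm; axes as the kiln's
- tile: the small square painted tile, white with a blue motif, 60 x 60 x 10 mm, 50 to 105 g, lying face up on the ware board; origin at the centre of its underside, z out of the painted face, x and y along its sides
- lid (a joint): opening of the kiln lid in rad: 0 shut on the rim, about 1.45 upright as found, 1.6 is the stop. A friction hinge keeps it wherever it is left; the handle moves with about 3 N. Lid 194 x 224 x 40 mm, 0.45 kg; its upper face is 40 mm above the rim when shut
- lid_hinge (a point): middle of the lid's hinge line, which runs along the kiln's y at the top of its back wall, 95 mm above the table; axes as the kiln's
- lid_handle (a point): middle of the lid's round bar handle, 11 mm thick, free length 82 mm between two posts, parallel to the hinge line. With the lid shut it lies 48 mm in front of the lid's front band, 242 mm in front of the hinge line and 20 mm above it; open, it stands on top of the raised lid
- clamp (a joint): hand lever of the hold-down clamp in rad: 0 open (lever 65 degrees above level), 1.0 fully down at its stop (lever about 8 degrees above level, rubber foot of the clamp arm on the lid). It stays where it is left; pressing its end takes about 3 N. The clamp's arm, upright while open, is linked to it
- clamp_pivot (a point): pivot of the clamp lever, on the left side of the kiln, 138 mm above the table, axis along the kiln's x; axes as the kiln's. The lever points away from the kiln (its +y) and upward
- clamp_tip (a point): end of the clamp lever on its centre line, 100 mm from the pivot; the last 60 mm are a round rubber grip 16 mm thick. The upright arm of the open clamp stands 18 mm from the pivot on the kiln's side and reaches 205 mm above the table; the lever of the open clamp reaches 240 mm above it
- start (a joint): travel of the start push button in m: 0 released, 0.006 fully down; spring, 4.5 N when fully down
- start_top (a point): centre of the top of the round start button (24 mm), which faces up on the front half of the control box, the only button there; moves with it. The box is 150 (x) x 90 (y) mm, centred 167 mm to the right of the kiln's centre
- board: plywood ware board, fixed, 125 (x) x 310 (y) x 12 mm, origin under its centre; three painted pieces lie on it about 105 mm apart in a row along y, in any order
- round_tile: round tile 62 mm across, 10 mm thick, on the ware board; origin under its centre; stays there
- border_tile: narrow border tile 95 x 26 x 10 mm on the ware board; origin under its centre; stays there
- blue_bowl: blue bowl 100 mm across, 40 mm high, bystander; origin under its centre
- clay_bowl: terracotta bowl 84 mm across, 36 mm high, bystander; origin under its centre
- brush_jar: white pot 74 mm across with brushes, 190 mm high in all, bystander; origin under its centre
- glaze_jar: closed jar 72 mm across, 95 mm high, bystander; origin under its centre
- prop: terracotta kiln prop 32 x 32 x 55 mm standing on end, bystander; origin under its centre
There are look-alikes about, which are no part of the job. Leave any green, orange or turquoise look-alike of the tile alone.

How it is judged:
By the outcome, as a careful person would: the job done as asked, in the order asked, and still so for the second after the job is handed in, with the robot touching nothing.
It also fails if it takes over 72 s, if anything falls off the work surface, if the arm or the gripper's body presses on something with over 40 N, if the wrist force passes 120 N, or if a joint passes its speed limit or range.

## Robot

A 6-joint arm with a two-finger parallel gripper is mounted at the origin on the work surface. World frame = base frame: x ahead of the robot, y to its left, z up, the work surface at z = 0. Lengths are in m, angles in rad, forces in N, time in s.
With the tool pointing down it reaches from about 0.25 to 0.725 m from the base axis. Payload 4 kg.
Tool frame: the origin (TCP) lies at the very end of the fingers, on their centre line; the grasp point (between the pads) lies 19 mm behind it; z points along the fingers, y is the line along which they close (so a half turn about z gives the same grasp; the last joint's range is limited). The gripper opens to 85 mm and grips with 20 to 120 N. Pads are 22 mm wide; open, the fingers measure 114 mm over their backs; the gripper's body (76 mm by 85 mm) begins 54 mm behind the grasp point. The pads swing forward as they close: fully open they stand 13 mm farther back than shut.
Start: joints at [-1.277, 0.241, 0.005, 1.335, 0, 1.571], TCP at [0.145, -0.479, 0.231] pointing down, gripper open.
Joint ranges: [-2.72, 2.72], [-1.05, 1.87], [-1.09, 1.28], [-1.99, 2.15], [-1.42, 1.44], [-3.14, 3.14]. Speed limits (rad/s): [2.79, 2.79, 3.14, 3.14, 3.14, 3.14].

## Interface

Orientations are given as a unit quaternion [x, y, z, w].
In Python, from workcell import * gives the robot as it stands. The module is installed in compiled form; this text tells all that it offers.
- The arm moves only by the tool send_rows, never from a script. Its argument "steps" is text: rows parted by semicolons, each of 7 numbers parted by spaces: the opening, from -1 (shut) to 1 (fully open), then the shift along the world's x, y, z in m, then the turn, a rotation vector about the world's x, y, z in rad. A call has exactly 5 rows; each row shifts and turns the commanded pose from where the row before left it; what a row does not reach is not made up. A row lasts 1/12 s, in which the tool goes at most 41.7 mm and 7.16 degrees, less where a joint would pass 70% of its speed; a pose out of reach is approached as far as the arm can. A call is refused whole if a number of a shift passes 0.0417 or a number of a turn 0.125, either way. A call with a gripper value outside its range is refused whole. The fingers move at their own pace and stop on an object; the grip force is fixed at half the most. Time passes only in rows, so rows that do not move let the fingers close, or fill a call up. It gives the time, the measured TCP pose, the force, the opening and the grip force at its end, in the units of the state.
- get_obs(): the state, without advancing time (a new reading comes with each control period).
- camera(name): name is "side" or "top"; returns a dict with "frame" (480x640x3 uint8, red, green, blue), "range_z" (480x640 float32, m along the optical axis (not along the pixel's ray), 0 where there is no reading), "camera_matrix" (3x3 intrinsics, pixels), "extrinsics" (4x4, takes a point from world to camera coordinates). Camera axes: x right, y down, z forward; pixel columns grow to the right and rows downward; lengths in m; the calibration is good to about 2 mm. A picture is of the moment at which its call begins.
- job_done(): hands the job in; it is judged then, once.
The state is a dict: "clock": time; "joint_pos": joint angles; "joint_vel": joint speeds; "tau": joint torques, N m; "eef_pos": TCP position; "tool_rot": TCP orientation; "ft_force": force on the tool from outside, world axes, zero at the start; "ft_torque": the same for the moment, N m; "grip_width": finger opening in m; "grasp_force": force on a finger pad.
Only numpy, scipy, OpenCV 4.12 (cv2) and the standard library are available. Lean on these libraries where they do the work, as an engineer would, in place of code of your own. Each camera call takes 0.05 s, during which the arm holds its last target. There are 200 camera calls.

## Working session

There is one attempt and no reset: what is moved stays moved. The work goes in short steps, Python scripts to look and compute and a tool call to move; the robot and the scene stay as the last step left them, time stands still between calls to the robot, and variables do not carry over. Pictures are saved under pics/ and viewed, at most 10 in all, crops included, and the job is handed in when it is done.

Besides the shell and the picture viewer there is one more tool, called by a JSON object that holds its "method" and its "body". send_rows: Moves the arm, as the interface text tells. Its arguments: {"type":"object","properties":{"steps":{"type":"string"}},"required":["steps"]}

```bash
mkdir -p pics
cat > h.py <<'E'
from workcell import *
import numpy as np, cv2
def snap(n):
    c=camera(n); return c['frame'],c['range_z'],np.array(c['camera_matrix']),np.array(c['extrinsics'])
def pts(r,K,E):
    v,u=np.mgrid[:480,:640]; P=np.stack([(u-K[0,2])/K[0,0]*r,(v-K[1,2])/K[1,1]*r,r],-1)
    return (P-E[:3,3])@E[:3,:3]
E
python3 - <<'E'
from h import *
for n in ['side','top']:
    f,r,K,E=snap(n); cv2.imwrite(f'pics/{n}0.png',f[...,::-1]); np.savez(f'{n}0.npz',f=f,r=r,K=K,E=E)
    print(n,K.round(1).tolist(),(-E[:3,:3].T@E[:3,3]).round(3), (r>0).mean())
o=get_obs(); print(o)
E
```

```text
side [[580.7, 0.0, 323.0], [0.0, 580.7, 239.2], [0.0, 0.0, 1.0]] [-0.009  0.82   1.268] 0.9960416666666667
top [[525.9, 0.0, 329.4], [0.0, 525.9, 237.9], [0.0, 0.0, 1.0]] [ 0.358 -0.054  1.44 ] 0.9959928385416666
{'clock': 0.1, 'joint_pos': array([-1.27700132e+00,  2.41352795e-01,  3.86711096e-03,  1.33521998e+00,
       -6.01326969e-06,  1.57081364e+00]), 'joint_vel': array([-0.00048443, -0.0027668 ,  0.00411036,  0.00171389,  0.00186732,
       -0.00178496]), 'tau': array([-9.13021559e-04, -3.73138547e+01,  2.53010398e+01,  1.08791786e-02,
        2.96559347e-05, -7.70425771e-06]), 'eef_pos': array([ 0.14462654, -0.47803085,  0.23049754]), 'tool_rot': array([ 9.89230766e-01,  1.46361129e-01, -1.42717102e-04, -9.43945883e-04]), 'ft_force': array([-0.1571867 ,  0.70319244,  0.58037312]), 'ft_torque': array([-0.004364  , -0.02213697, -0.02855723]), 'grasp_force': 0.0, 'grip_width': 0.08547684899831696}
```

View pics/side0.png

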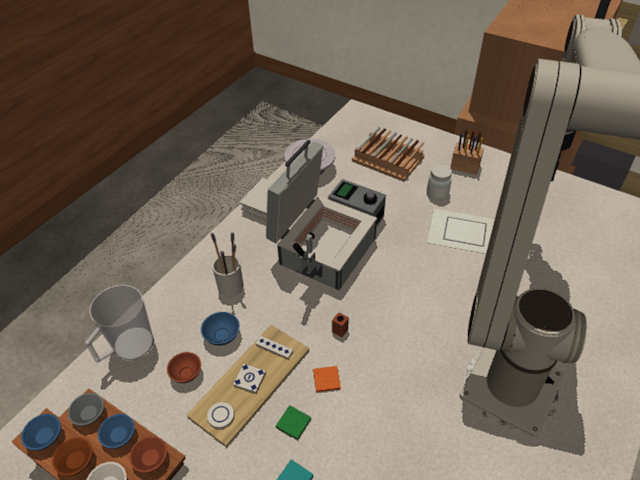

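View pics/top0.png

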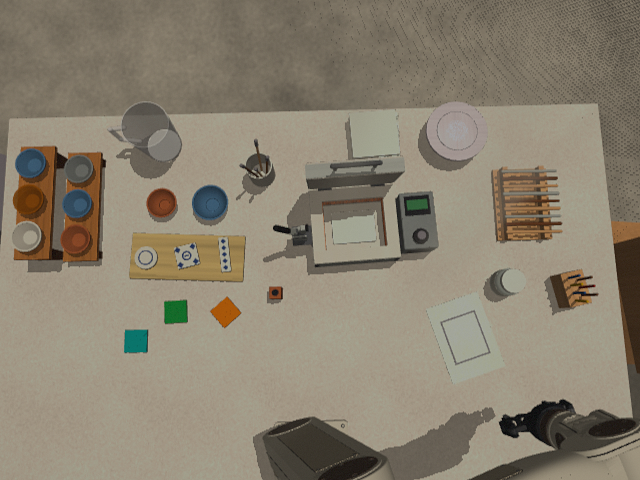

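The side view shows the open kiln around (325,235), with the clamp lever at (305,245) and the board with three pieces around (250,380). In the top view the tile is at (187,256), the shelf at (355,226), the lid handle at (357,165), the lever end at (275,229) and the button at (420,236). The green, orange and turquoise look-alikes lie off the board.

```bash
cat > m.py <<'E'
from h import *
D={n:dict(np.load(n+'0.npz')) for n in ['top','side']}
PT={n:pts(d['r'],d['K'],d['E']) for n,d in D.items()}
E
python3 - <<'E'
from m import *
t=D['top']['f'];s=D['side']['f']
a=cv2.resize(t[150:280,265:445][...,::-1],None,fx=4,fy=4,interpolation=cv2.INTER_CUBIC) #720x520
cv2.imwrite('pics/kt.png',a)
b=cv2.resize(s[135:290,255:395][...,::-1],None,fx=3.8,fy=3.8,interpolation=cv2.INTER_CUBIC)
cv2.imwrite('pics/ks.png',b)
P=PT['top']
for nm,(u,v) in dict(table=(300,350),board=(210,270),tile=(187,250),tilec=(187,256),shelf=(355,226),handle=(357,165),rim=(350,255),rimR=(393,230),button=(420,236),lcd=(417,204),box=(405,245),tip=(276,229),prop=(275,293),jar=(508,282)).items(): print(nm,P[v,u].round(4))
# tile: white/blue vs wood saturation on board, height>15mm
f=t; hsv=cv2.cvtColor(f,cv2.COLOR_RGB2HSV)
m=np.zeros((480,640),np.uint8); m[236:280,132:243]=255
wood=cv2.inRange(hsv,(8,70,60),(28,255,255))
m=cv2.bitwise_and(m,255-wood); m=cv2.morphologyEx(m,cv2.MORPH_CLOSE,np.ones((5,5)));m=cv2.morphologyEx(m,cv2.MORPH_OPEN,np.ones((3,3)))
for c in cv2.findContours(m,0,2)[0]:
    if cv2.contourArea(c)>60:
        print('piece',cv2.minAreaRect(c),cv2.contourArea(c))
        mm=np.zeros_like(m);cv2.drawContours(mm,[c],-1,1,-1); q=P[mm>0]; print(q.mean(0).round(4), np.median(q[:,2]))
E
```

```text
table [ 0.28    0.0252 -0.0033]
board [0.5007 0.2645 0.0141]
tile [0.5566 0.3265 0.0186]
tilec [0.54   0.326  0.0195]
shelf [ 0.6062 -0.1321  0.0413]
handle [ 0.6859 -0.1241  0.344 ]
rim [ 0.5212 -0.1134  0.0956]
rimR [ 0.5836 -0.2274  0.0938]
button [ 0.562  -0.292   0.1192]
lcd [ 0.6487 -0.2916  0.1036]
box [ 0.5434 -0.2565  0.0942]
tip [0.5708 0.0631 0.2299]
prop [0.4312 0.0845 0.0575]
jar [ 0.4406 -0.515   0.0945]
piece ((145.5, 257.5), (21.21320343017578, 22.62741470336914), 45.0) 377.0
[0.5393 0.4378 0.0211] 0.021384614087429657
piece ((186.47061157226562, 255.38235473632812), (22.313274383544922, 22.55581283569336), 75.96376037597656) 457.0
[0.5415 0.3272 0.0212] 0.021360767974790473
piece ((224.0890350341797, 254.09588623046875), (34.65066909790039, 9.788026809692383), 83.9909896850586) 298.0
[0.5422 0.225  0.0209] 0.02113335151635715
```

View pics/kt.png

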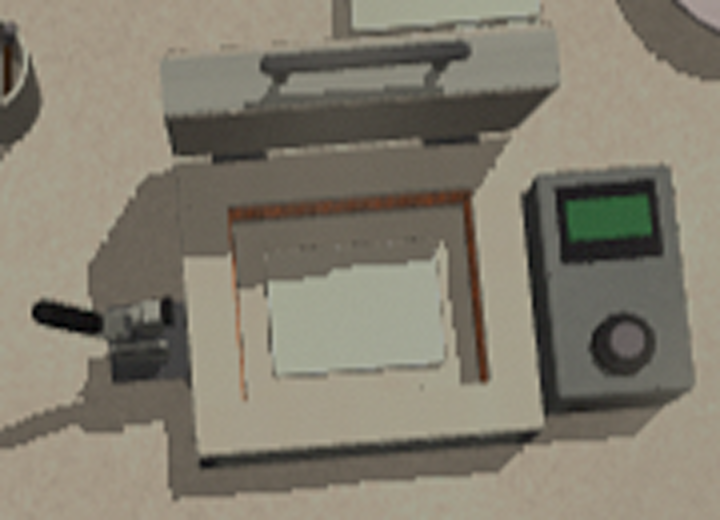

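View pics/ks.png

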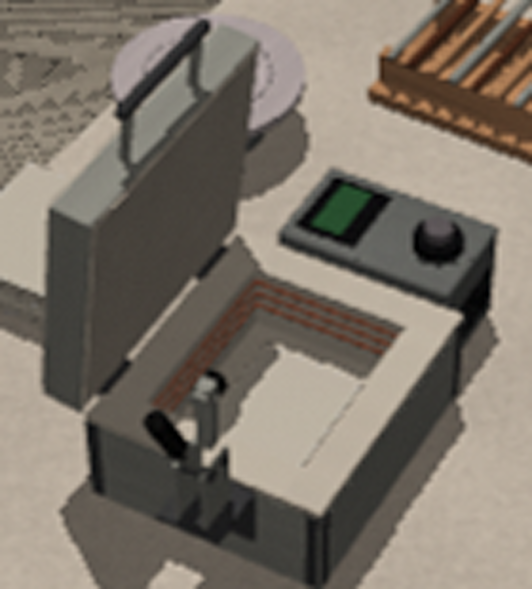

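The crops (top: 4x from (265,150), side: 3.8x from (255,135)) show these points:
- **Bar ends:** (262,65) and (468,50) in top; (122,110) and (205,28) in side.
- **Lever end:** (35,310) in top; (152,418) in side.
- **Button:** (628,338) in top; (440,228) in side.
- **Rim front corners:** (198,455) and (542,432) in top; (320,515) and (460,315) in side.

Next I triangulate them.

```bash
cat >> h.py <<'E'
def ray(uv,K,E):
    d=np.array([(uv[0]-K[0,2])/K[0,0],(uv[1]-K[1,2])/K[1,1],1.])@E[:3,:3]; return -E[:3,:3].T@E[:3,3], d/np.linalg.norm(d)
def onz(uv,K,E,z):
    o,d=ray(uv,K,E); return o+d*(z-o[2])/d[2]
def tri(a,Ka,Ea,b,Kb,Eb):
    A=np.vstack([w for uv,K,E in((a,Ka,Ea),(b,Kb,Eb)) for w in [(K@E[:3])]])
    X=cv2.triangulatePoints(A[:3],A[3:],np.float64(a).reshape(2,1),np.float64(b).reshape(2,1))[:,0]; X=X[:3]/X[3]
    o1,d1=ray(a,Ka,Ea);o2,d2=ray(b,Kb,Eb);n=np.cross(d1,d2);n/=np.linalg.norm(n)
    return X,abs((o2-o1)@n)
E
python3 - <<'E'
from m import *
T,S=D['top'],D['side']
tc=lambda x,y:(265+(x+.5)/4-.5,150+(y+.5)/4-.5); sc=lambda x,y:(255+(x+.5)/3.8-.5,135+(y+.5)/3.8-.5)
L=dict(barL=((266,65),(124,108)),barR=((464,50),(204,30)),tip=((36,311),(152,417)),button=((628,338),(440,224)),FL=((198,455),(320,513)),FR=((542,432),(460,315)),foot=((167,310),(216,381)))
for n,(a,b) in L.items():
    X,g=tri(tc(*a),T['K'],T['E'],sc(*b),S['K'],S['E']); print(n,X.round(4),'gap',round(g,4))
for n in('FL','FR'):
    print(n,'z.095',onz(tc(*L[n][0]),T['K'],T['E'],.095).round(4),onz(sc(*L[n][1]),S['K'],S['E'],.095).round(4))
# shelf: corners top at z .045
for q in [(272,282),(440,258),(443,362),(276,378),(466,190),(230,208),(486,380),(246,398)]: print('shelf/chamber',q,onz(tc(*q),T['K'],T['E'],.045).round(4),onz(tc(*q),T['K'],T['E'],.095).round(4))
# tile, both views
res={}
for n,box in(('top',(132,243,236,280)),('side',(190,310,325,440))):
    d=D[n];k=4;x0,x1,y0,y1=box;im=cv2.resize(d['f'][y0:y1,x0:x1],None,fx=k,fy=k,interpolation=cv2.INTER_CUBIC)
    hsv=cv2.cvtColor(im,cv2.COLOR_RGB2HSV); P=PT[n][y0:y1,x0:x1]
    m=255-cv2.inRange(hsv,(8,70,50),(28,255,255)); m=cv2.morphologyEx(m,cv2.MORPH_CLOSE,np.ones((13,13)));m=cv2.morphologyEx(m,cv2.MORPH_OPEN,np.ones((9,9)))
    for c in cv2.findContours(m,0,1)[0]:
        if cv2.contourArea(c)<2000: continue
        q=c[:,0]; uv=np.c_[(q[:,0]+.5)/k-.5+x0,(q[:,1]+.5)/k-.5+y0]
        w=np.array([onz(p,d['K'],d['E'],.022)[:2] for p in uv])
        r=cv2.minAreaRect((w*1000).astype(np.float32)); print(n,'rect mm',np.round(r[0],1),np.round(r[1],1),round(r[2],1))
        mo=cv2.moments(c); res.setdefault(n,[]).append(((mo['m10']/mo['m00']+.5)/k-.5+x0,(mo['m01']/mo['m00']+.5)/k-.5+y0))
print(res)
# depth plane heights
P=PT['top']
def med(u0,u1,v0,v1): return np.median(P[v0:v1,u0:u1].reshape(-1,3),0).round(4)
print('tilez',med(181,193,250,261),'shelf',med(338,372,222,240),'rim',med(320,390,251,257),'box',med(402,412,240,246),'board',med(200,214,240,275),'button',med(419,425,233,238),'table',med(250,300,320,370))
E
```

```text
barL [ 0.6831 -0.0691  0.3453] gap 0.0037
barR [ 0.6922 -0.177   0.3343] gap 0.0031
tip [0.5726 0.0675 0.2366] gap 0.0019
button [ 0.5639 -0.2966  0.123 ] gap 0.0043
FL [ 0.501  -0.0211  0.0975] gap 0.0018
FR [ 0.5113 -0.2414  0.0986] gap 0.0016
foot [ 0.5762 -0.0077  0.2007] gap 0.0045
FL z.095 [ 0.5022 -0.0206  0.095 ] [ 0.5013 -0.0231  0.095 ]
FR z.095 [ 0.5109 -0.2422  0.095 ] [ 0.5135 -0.2443  0.095 ]
shelf/chamber (272, 282) [ 0.6233 -0.0721  0.045 ] [ 0.6138 -0.0714  0.095 ]
shelf/chamber (440, 258) [ 0.6367 -0.186   0.045 ] [ 0.6267 -0.1813  0.095 ]
shelf/chamber (443, 362) [ 0.5656 -0.1851  0.045 ] [ 0.5582 -0.1804  0.095 ]
shelf/chamber (276, 378) [ 0.5579 -0.0728  0.045 ] [ 0.5507 -0.0722  0.095 ]
shelf/chamber (466, 190) [ 0.6833 -0.2056  0.045 ] [ 0.6716 -0.2002  0.095 ]
shelf/chamber (230, 208) [ 0.6752 -0.0451  0.045 ] [ 0.6638 -0.0454  0.095 ]
shelf/chamber (486, 380) [ 0.5526 -0.2134  0.045 ] [ 0.5456 -0.2077  0.095 ]
shelf/chamber (246, 398) [ 0.5449 -0.0524  0.045 ] [ 0.5382 -0.0524  0.095 ]
top rect mm [539.8 437.3] [61.3 61.4] 88.4
top rect mm [541.4 326.8] [62.2 61.2] 12.7
top rect mm [544.3 224.8] [100.6  27.1] 6.2
side rect mm [549.5 503.2] [35.4 79.2] 87.7
side rect mm [536.9 438.6] [60.7 65.7] 40.4
side rect mm [538.9 327.5] [63.1 64. ] 12.6
side rect mm [484.8 293.5] [169.5 307. ] 32.2
side rect mm [589.8 292.9] [252.9 239.5] 41.5
{'top': [(145.56267206898343, 257.3208015168043), (186.44770473860416, 255.4480642115203), (224.1188110101288, 253.56632317390373)], 'side': [(198.51606471896326, 432.5821064335557), (220.22103801995107, 414.803143233578), (248.95796972276912, 377.89442655953457), (285.31160709504684, 400.61059437751004), (222.1947696349002, 352.53135939560707)]}
tilez [0.5426 0.3273 0.0217] shelf [ 0.5935 -0.1296  0.0443] rim [ 0.5249 -0.1241  0.0943] box [ 0.5499 -0.26    0.0972] board [0.5366 0.2747 0.0111] button [ 0.5645 -0.2964  0.1185] table [ 0.2968  0.0926 -0.0008]
```

Estimates:
- **Tile:** (0.541, 0.327), top at z 0.022, yaw 12.7°.
- **Kiln:** yaw about 2.7°, shelf centre (0.604, -0.127), shelf z 0.045.
- **Lid:** hinge (0.701, -0.1225), bar (0.689, -0.123, 0.338).
- **Clamp:** lever end (0.572, 0.067, 0.236).
- **Button:** (0.564, -0.2965), top about 0.118.

First move is to a point above the tile.

{"method": "send_rows", "body": {"steps": "1 0.008 0.016 0.004 0 0 -0.0143;1 0.0158 0.0322 0.004 0 0 -0.0143;1 0.0158 0.0322 0 0 0 -0.0143;1 0.0158 0.0322 0 0 0 -0.0143;1 0.0158 0.0322 0 0 0 -0.0143"}}

```text
clock: 0.52
eef_pos: [0.2161, -0.3321, 0.2389]
tool_rot: [0.994, 0.11, -0.0, -0.0]
ft_force: [1.2, 0.1, 0.4]
grip_width: 0.0854
grasp_force: 0.0
```

{"method": "send_rows", "body": {"steps": "1 0.0158 0.0322 0 0 0 0;1 0.0158 0.0322 0 0 0 0;1 0.0158 0.0322 0 0 0 0;1 0.0158 0.0322 0 0 0 0;1 0.0158 0.0322 0 0 0 0"}}

```text
clock: 0.93
eef_pos: [0.295, -0.171, 0.2392]
tool_rot: [0.994, 0.111, -0.0, -0.0]
ft_force: [1.4, -0.6, -0.8]
grip_width: 0.0853
grasp_force: 0.0
```

{"method": "send_rows", "body": {"steps": "1 0.0158 0.0322 0 0 0 0;1 0.0158 0.0322 0 0 0 0;1 0.0158 0.0322 0 0 0 0;1 0.0158 0.0322 0 0 0 0;1 0.0158 0.0322 0 0 0 0"}}

```text
clock: 1.35
eef_pos: [0.3741, -0.01, 0.2391]
tool_rot: [0.994, 0.111, -0.0, 0.0]
ft_force: [0.4, -0.6, 0.7]
grip_width: 0.0852
grasp_force: 0.0
```

{"method": "send_rows", "body": {"steps": "1 0.0158 0.0322 0 0 0 0;1 0.0158 0.0322 0 0 0 0;1 0.0158 0.0322 0 0 0 0;1 0.0158 0.0322 0 0 0 0;1 0.0158 0.0322 0 0 0 0"}}

```text
clock: 1.77
eef_pos: [0.4589, 0.1278, 0.2388]
tool_rot: [0.992, 0.13, -0.002, -0.01]
ft_force: [-0.0, -0.7, 0.1]
grip_width: 0.0856
grasp_force: 0.0
```

{"method": "send_rows", "body": {"steps": "1 0.0158 0.0322 0 0 0 0;1 0.0158 0.0322 0 0 0 0;1 0.0158 0.0322 0 0 0 0;1 0.0158 0.0322 0 0 0 0;1 0.0158 0.0322 0 0 0 0"}}

```text
clock: 2.18
eef_pos: [0.5576, 0.2273, 0.2386]
tool_rot: [0.984, 0.175, -0.007, -0.035]
ft_force: [0.2, 0.6, 0.1]
grip_width: 0.085
grasp_force: 0.0
```

Run:
```python
from h import *
o=get_obs(); print(o['joint_pos'].round(3),o['joint_vel'].round(3),o['eef_pos'].round(4),o['tool_rot'].round(4),o['tau'].round(1),o['ft_force'].round(1))
```

```text
[0.351 0.447 0.318 1.443 0.071 3.141] [ 0.226  0.665  1.011  0.34   0.107 -0.   ] [0.5576 0.2273 0.2386] [ 0.9839  0.1752 -0.0071 -0.0346] [ -0.2 -49.6  22.9  -0.3   0.2  -0. ] [0.2 0.6 0.1]
```

{"method": "send_rows", "body": {"steps": "1 0 0 0 0 0 0;1 0 0 0 0 0 0;1 0 0 0 0 0 0;1 0 0 0 0 0 0;1 0 0 0 0 0 0"}}

```text
clock: 2.6
eef_pos: [0.5565, 0.2257, 0.2399]
tool_rot: [0.984, 0.174, -0.006, -0.034]
ft_force: [-0.1, -0.2, 0.4]
grip_width: 0.0857
grasp_force: 0.0
```

```bash
cat >> h.py <<'E'
from scipy.spatial.transform import Rotation as R
def turn(yaw,tilt=0):
    # tool down, tool-x at yaw; tilted by 'tilt' so that tool z leans towards kiln +x
    k=.047; T=R.from_rotvec([0,0,yaw])*R.from_rotvec([np.pi,0,0]); T=R.from_rotvec(np.array([-np.sin(k),np.cos(k),0])*-tilt)*T
    o=get_obs(); v=(T*R.from_quat(o['tool_rot']).inv()).as_rotvec(); print('turn',v.round(4),'rows',np.linalg.norm(v)/.1245,'pos',o['eef_pos'].round(4),o['joint_pos'].round(2)); return T
E
python3 -c "
from h import *
turn(1.793)"
```

```text
turn [-0.0362 -0.0675  1.4415] rows 11.59494043150683 pos [0.5565 0.2257 0.2399] [0.35 0.44 0.31 1.44 0.07 3.14]
```

{"method": "send_rows", "body": {"steps": "1 -0.0013 0.0084 -0.01 -0.003 -0.0056 0.1201;1 -0.0013 0.0084 -0.01 -0.003 -0.0056 0.1201;1 -0.0013 0.0084 -0.01 -0.003 -0.0056 0.1201;1 -0.0013 0.0084 -0.01 -0.003 -0.0056 0.1201;1 -0.0013 0.0084 -0.01 -0.003 -0.0056 0.1201"}}

```text
clock: 3.02
eef_pos: [0.5503, 0.2681, 0.1898]
tool_rot: [0.887, 0.461, -0.004, -0.021]
ft_force: [-0.8, -0.7, 0.1]
grip_width: 0.0851
grasp_force: 0.0
```

{"method": "send_rows", "body": {"steps": "1 -0.0013 0.0084 -0.01 -0.003 -0.0056 0.1201;1 -0.0013 0.0084 -0.01 -0.003 -0.0056 0.1201;1 -0.0013 0.0084 -0.01 -0.003 -0.0056 0.1201;1 -0.0013 0.0084 -0.01 -0.003 -0.0056 0.1201;1 -0.0013 0.0084 -0.01 -0.003 -0.0056 0.1201"}}

```text
clock: 3.43
eef_pos: [0.5438, 0.3102, 0.1398]
tool_rot: [0.711, 0.703, -0.001, -0.006]
ft_force: [-0.5, 0.2, 0.2]
grip_width: 0.0854
grasp_force: 0.0
```

{"method": "send_rows", "body": {"steps": "1 -0.0013 0.0084 -0.01 -0.003 -0.0056 0.1201;1 -0.0013 0.0084 -0.01 -0.003 -0.0056 0.1201;1 0 0 0 0 0 0;1 0 0 0 0 0 0;1 0 0 0 0 0 0"}}

```text
clock: 3.85
eef_pos: [0.5418, 0.3267, 0.1204]
tool_rot: [0.625, 0.78, 0.0, 0.0]
ft_force: [0.3, 0.8, 0.9]
grip_width: 0.0854
grasp_force: 0.0
```

```bash
python3 -c "
from h import *
turn(1.793)"
```

```text
turn [-0.0001  0.0005  0.0026] rows 0.02145623195465207 pos [0.5418 0.3267 0.1204] [ 0.54  0.56  0.2   1.21 -0.    1.89]
```

{"method": "send_rows", "body": {"steps": "1 0 0 -0.02 0 0 0;1 0 0 -0.025 0 0 0;1 0 0 -0.025 0 0 0;1 0 0 -0.014 0 0 0;1 0 0 -0.008 0 0 0"}}

```text
clock: 4.27
eef_pos: [0.5409, 0.3258, 0.026]
tool_rot: [0.625, 0.78, -0.001, -0.0]
ft_force: [-0.2, -0.7, -0.6]
grip_width: 0.0856
grasp_force: 0.0
```

{"method": "send_rows", "body": {"steps": "1 -0.0008 0 -0.006 0 0 0;1 0 0 -0.005 0 0 0;1 0 0 -0.004 0 0 0;1 0 0 -0.0015 0 0 0;1 0 0 0 0 0 0"}}

```text
clock: 4.68
eef_pos: [0.541, 0.3274, 0.0113]
tool_rot: [0.624, 0.781, 0.0, 0.0]
ft_force: [-1.0, 0.5, 0.2]
grip_width: 0.0854
grasp_force: 0.0
```

{"method": "send_rows", "body": {"steps": "0.6 0 0 0 0 0 0;0.45 0 0 0 0 0 0;0.2 0 0 0 0 0 0;-1 0 0 0 0 0 0;-1 0 0 0 0 0 0"}}

```text
clock: 5.1
eef_pos: [0.5415, 0.3278, 0.0122]
tool_rot: [0.624, 0.781, 0.001, 0.0]
ft_force: [-0.7, -1.4, 6.1]
grip_width: 0.0575
grasp_force: 64.6
```

{"method": "send_rows", "body": {"steps": "-1 0 0 0 0 0 0;-1 0 0 0.003 0 0 0;-1 0 0 0.006 0 0 0;-1 0 0 0.012 0 0 0;-1 0 0 0.02 0 0 0"}}

```text
clock: 5.52
eef_pos: [0.5389, 0.3262, 0.0504]
tool_rot: [0.624, 0.781, -0.003, -0.001]
ft_force: [-0.3, 1.0, -0.9]
grip_width: 0.0577
grasp_force: 64.1
```

{"method": "send_rows", "body": {"steps": "-1 0 0 0.03 0 0 0;-1 0 0 0.035 0 0 0;-1 0 0 0.035 0 0 0;-1 0 0 0.02 0 0 0;-1 0 0 0 0 0 0"}}

```text
clock: 5.93
eef_pos: [0.5436, 0.329, 0.1795]
tool_rot: [0.624, 0.781, 0.005, 0.002]
ft_force: [1.0, 0.8, -0.2]
grip_width: 0.0578
grasp_force: 64.1
```

Run:
```python
from h import *
a=snap('side');b=snap('top'); 
s=cv2.resize(a[0][280:440,170:340],None,fx=2.5,fy=2.5); t=cv2.resize(b[0][200:300,110:260],None,fx=2.6,fy=2.6)
im=np.zeros((400,425+390,3),np.uint8); im[:400,:425]=s; im[:260,425:]=t
cv2.imwrite('pics/g1.png',im[:,:800,::-1]); turn(.047+np.pi/2)
```

```text
turn [-0.0012  0.0024 -0.1756] rows 1.410770249689281 pos [0.5413 0.3276 0.1737] [0.54 0.53 0.29 1.32 0.   1.89]
```

View pics/g1.png

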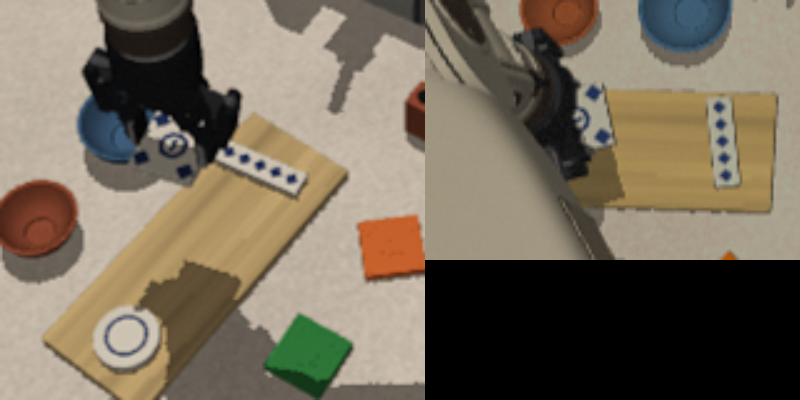

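The crops show the tile held level, painted face up, between the fingers at left (170,145). The other two pieces are undisturbed on the board. Next I carry it over the clamp to the kiln.

{"method": "send_rows", "body": {"steps": "-1 0.002 -0.015 0.018 0 0 -0.0176;-1 0.004 -0.03 0.025 0 0 -0.0176;-1 0.005 -0.03 0.025 0 0 -0.0176;-1 0.005 -0.03 0.025 0 0 -0.0176;-1 0.005 -0.033 0.022 0 0 -0.0176"}}

```text
clock: 6.45
eef_pos: [0.5608, 0.1883, 0.2862]
tool_rot: [0.658, 0.753, -0.002, -0.001]
ft_force: [0.9, -0.5, 0.4]
grip_width: 0.0576
grasp_force: 64.2
```

{"method": "send_rows", "body": {"steps": "-1 0.005 -0.036 0 0 0 -0.0176;-1 0.005 -0.036 0 0 0 -0.0176;-1 0.005 -0.036 0 0 0 -0.0176;-1 0.005 -0.036 0 0 0 -0.0176;-1 0.005 -0.036 0 0 0 -0.0176"}}

```text
clock: 6.87
eef_pos: [0.5856, 0.0075, 0.2848]
tool_rot: [0.691, 0.723, -0.002, -0.002]
ft_force: [0.3, 0.2, -0.8]
grip_width: 0.0576
grasp_force: 64.3
```

{"method": "send_rows", "body": {"steps": "-1 0.005 -0.036 0 0 0 0;-1 0.005 -0.036 0 0 0 0;-1 0.005 -0.034 0 0 0 0;-1 0.004 -0.02 0 0 0 0;-1 0.003 -0.01 0 0 0 0"}}

```text
clock: 7.28
eef_pos: [0.6077, -0.1299, 0.2843]
tool_rot: [0.692, 0.722, -0.002, -0.002]
ft_force: [0.5, 0.3, -0.5]
grip_width: 0.0578
grasp_force: 64.2
```

{"method": "send_rows", "body": {"steps": "-1 0 0 0 0 0 0;-1 0 0 0 0 0 0;-1 0 0 0 0 0 0;-1 0 0 0 0 0 0;-1 0 0 0 0 0 0"}}

```text
clock: 7.7
eef_pos: [0.6087, -0.1251, 0.287]
tool_rot: [0.69, 0.724, -0.0, -0.0]
ft_force: [0.2, -0.1, -0.5]
grip_width: 0.0575
grasp_force: 64.2
```

```bash
python3 -c "
from h import *
turn(.047+np.pi/2)"
```

```text
turn [-0.0001 -0.0004 -0.002 ] rows 0.01653812203261437 pos [ 0.6087 -0.1251  0.287 ] [-0.2   0.49  0.5   1.59 -0.    1.32]
```

{"method": "send_rows", "body": {"steps": "-1 -0.0023 -0.001 -0.02 0 0 0;-1 -0.0024 -0.001 -0.035 0 0 0;-1 0 0 -0.035 0 0 0;-1 0 0 -0.035 0 0 0;-1 0 0 -0.03 0 0 0"}}

```text
clock: 8.12
eef_pos: [0.6032, -0.1274, 0.1301]
tool_rot: [0.69, 0.724, -0.0, -0.0]
ft_force: [-0.1, -0.0, -0.5]
grip_width: 0.0576
grasp_force: 64.2
```

{"method": "send_rows", "body": {"steps": "-1 0 0 -0.02 0 0 0;-1 0 0 -0.018 0 0 0;-1 0 0 -0.014 0 0 0;-1 0 0 -0.01 0 0 0;-1 0 0 -0.005 0 0 0"}}

```text
clock: 8.53
eef_pos: [0.6032, -0.1277, 0.0635]
tool_rot: [0.69, 0.724, -0.001, -0.001]
ft_force: [-1.0, -0.1, -0.8]
grip_width: 0.0578
grasp_force: 64.2
```

{"method": "send_rows", "body": {"steps": "-1 0 0 -0.003 0 0 0;-1 0 0 -0.003 0 0 0;-1 0 0 -0.002 0 0 0;-1 0 0 0 0 0 0;-1 0 0 0 0 0 0"}}

```text
clock: 8.95
eef_pos: [0.6044, -0.1289, 0.0575]
tool_rot: [0.69, 0.723, 0.0, 0.0]
ft_force: [0.7, 0.4, -0.1]
grip_width: 0.0577
grasp_force: 64.2
```

{"method": "send_rows", "body": {"steps": "-1 0 0.0005 -0.003 0 0 0;-1 0 0.0005 -0.003 0 0 0;-1 0 0 -0.002 0 0 0;-1 0 0 -0.001 0 0 0;-1 0 0 0 0 0 0"}}

```text
clock: 9.37
eef_pos: [0.6036, -0.1277, 0.0474]
tool_rot: [0.69, 0.723, -0.0, -0.0]
ft_force: [-0.2, 0.6, -1.0]
grip_width: 0.0574
grasp_force: 64.2
```

{"method": "send_rows", "body": {"steps": "-1 0 0 -0.001 0 0 0;-1 0 0 -0.001 0 0 0;-1 0 0 -0.0005 0 0 0;-1 0 0 0 0 0 0;-1 0 0 0 0 0 0"}}

```text
clock: 9.78
eef_pos: [0.604, -0.1278, 0.0454]
tool_rot: [0.69, 0.723, -0.0, -0.0]
ft_force: [0.8, -0.6, -1.1]
grip_width: 0.0577
grasp_force: 64.3
```

{"method": "send_rows", "body": {"steps": "-1 0 0 -0.001 0 0 0;-1 0 0 0 0 0 0;-1 0 0 -0.0005 0 0 0;-1 0 0 0 0 0 0;-1 0 0 0 0 0 0"}}

```text
clock: 10.2
eef_pos: [0.6041, -0.1278, 0.0452]
tool_rot: [0.69, 0.723, 0.0, 0.0]
ft_force: [-3.2, -0.2, 7.1]
grip_width: 0.0576
grasp_force: 65.1
```

{"method": "send_rows", "body": {"steps": "0.38 0 0 0 0 0 0;0.45 0 0 0 0 0 0;0.55 0 0 0 0 0 0;0.6 0 0 0 0 0 0;0.65 0 0 0 0 0 0"}}

```text
clock: 10.62
eef_pos: [0.6039, -0.1277, 0.0434]
tool_rot: [0.69, 0.723, -0.0, -0.0]
ft_force: [0.3, 0.3, 0.2]
grip_width: 0.0704
grasp_force: 0.0
```

{"method": "send_rows", "body": {"steps": "0.65 0 0 0 0 0 0;0.65 0 0 0.004 0 0 0;0.65 0 0 0.01 0 0 0;0.65 0 0 0.02 0 0 0;0.65 0 0 0.03 0 0 0"}}

```text
clock: 11.03
eef_pos: [0.6019, -0.1273, 0.1064]
tool_rot: [0.69, 0.723, -0.002, -0.003]
ft_force: [0.1, -0.3, 0.4]
grip_width: 0.0704
grasp_force: 0.0
```

{"method": "send_rows", "body": {"steps": "0.65 -0.02 0 0.035 0 0 0;0.65 -0.02 0 0.035 0 0 0;0.65 -0.025 0 0.03 0 0 0;0.65 -0.035 0 0.02 0 0 0;0.65 -0.035 0 0 0 0 0"}}

```text
clock: 11.45
eef_pos: [0.471, -0.1285, 0.234]
tool_rot: [0.69, 0.724, 0.002, 0.005]
ft_force: [-0.3, -1.1, 0.7]
grip_width: 0.0703
grasp_force: 0.0
```

{"method": "send_rows", "body": {"steps": "0.65 -0.035 0 0.02 0 0 0;0.65 -0.035 0 0.02 0 0 0;0.65 -0.02 0 0.02 0 0 0;0.65 0 0 0 0 0 0;0.65 0 0 0 0 0 0"}}

```text
clock: 11.87
eef_pos: [0.3793, -0.1281, 0.2904]
tool_rot: [0.691, 0.723, 0.001, 0.003]
ft_force: [0.3, 0.3, -1.0]
grip_width: 0.0706
grasp_force: 0.0
```

Run:
```python
from h import *
f,r,K,E=snap('top'); np.savez('top1.npz',f=f,r=r,K=K,E=E)
f2,r2,K2,E2=snap('side')
a=cv2.resize(f[150:280,265:445],None,fx=3,fy=3); b=cv2.resize(f2[135:290,255:355],None,fx=2.5,fy=2.5)
im=np.zeros((390,800,3),np.uint8); im[:390,:540]=a; im[:388,542:792]=b
cv2.imwrite('pics/p1.png',im[...,::-1]); turn(.047+np.pi/2,.785)
```

```text
turn [ 3.710e-02 -7.833e-01  5.000e-04] rows 6.29857601617046 pos [ 0.3795 -0.1278  0.288 ] [-0.32  0.02 -0.1   1.44 -0.    1.2 ]
```

View pics/p1.png

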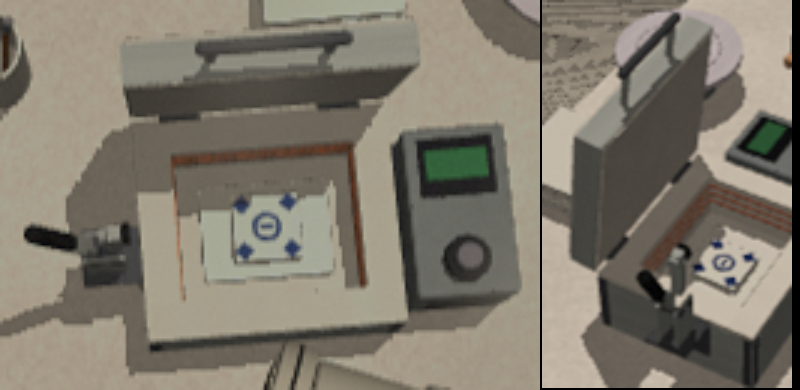

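The placed tile lies flat, painted face up and square on the shelf, centred at (267,228) in the crop. The lid, clamp and button are as before. Now I tilt the tool 45° and straddle the lid bar.

{"method": "send_rows", "body": {"steps": "-0.06 0.02 0 0.008 0.0053 -0.1119 0;-0.06 0.03 0 0.016 0.0053 -0.1119 0;-0.06 0.036 0 0.018 0.0053 -0.1119 0;-0.06 0.036 0 0.018 0.0053 -0.1119 0;-0.06 0.036 0 0.018 0.0053 -0.1119 0"}}

```text
clock: 12.38
eef_pos: [0.5393, -0.1276, 0.3664]
tool_rot: [0.663, 0.695, 0.202, 0.192]
ft_force: [0.5, 0.0, -1.0]
grip_width: 0.0402
grasp_force: 0.0
```

{"method": "send_rows", "body": {"steps": "-0.06 0.036 0 0.018 0.0053 -0.1119 0;-0.06 0.03 0 0.012 0.0053 -0.1119 0;-0.06 0.022 0 0.006 0 0 0;-0.06 0 0 0 0 0 0;-0.06 0 0 0 0 0 0"}}

```text
clock: 12.8
eef_pos: [0.6257, -0.1273, 0.3995]
tool_rot: [0.638, 0.669, 0.276, 0.262]
ft_force: [0.4, -0.6, 0.1]
grip_width: 0.04
grasp_force: 0.0
```

Run:
```python
from h import *
turn(.047+np.pi/2,.785)
d=dict(np.load('top1.npz')); print('tile',onz((265+267/3,150+227.5/3),d['K'],d['E'],.055).round(4))
for n in['top']:
    P=pts(d['r'],d['K'],d['E']); m=(P[...,2]>.325)&(P[...,2]<.36)&(P[...,0]>.64)&(abs(P[...,1]+.123)<.08); q=P[m]; print('bar',len(q),q.mean(0).round(4))
    q=P[226:240,412:424];
```

```text
turn [-0.0015 -0.0051 -0.0009] rows 0.04303709075135672 pos [ 0.6257 -0.1273  0.3995] [-0.32 -0.05 -0.18  0.69  0.26  1.3 ]
tile [ 0.6043 -0.1286  0.055 ]
bar 264 [ 0.6898 -0.1222  0.3409]
```

{"method": "send_rows", "body": {"steps": "-0.06 0.01 0.001 -0.01 0 0 0;-0.06 0.018 0.001 -0.018 0 0 0;-0.06 0.02 0.001 -0.02 0 0 0;-0.06 0.017 0.001 -0.016 0 0 0;-0.06 0.009 0 -0.0085 0 0 0"}}

```text
clock: 13.22
eef_pos: [0.6992, -0.1232, 0.3254]
tool_rot: [0.639, 0.669, 0.275, 0.261]
ft_force: [-0.1, -0.7, -0.5]
grip_width: 0.04
grasp_force: 0.0
```

Run:
```python
from h import *
turn(.047+np.pi/2,.785); print(get_obs()['ft_force'])
f2,r2,K2,E2=snap('side')
cv2.imwrite('pics/l1.png',cv2.resize(f2[90:290,220:400],None,fx=3,fy=3)[...,::-1])
```

```text
turn [-0.0016 -0.0064 -0.0005] rows 0.05341277561486881 pos [ 0.6992 -0.1232  0.3254] [-0.27  0.12 -0.19  0.5   0.22  1.34]
[-0.13249627 -0.65757321 -0.53034736]
```

View pics/l1.png

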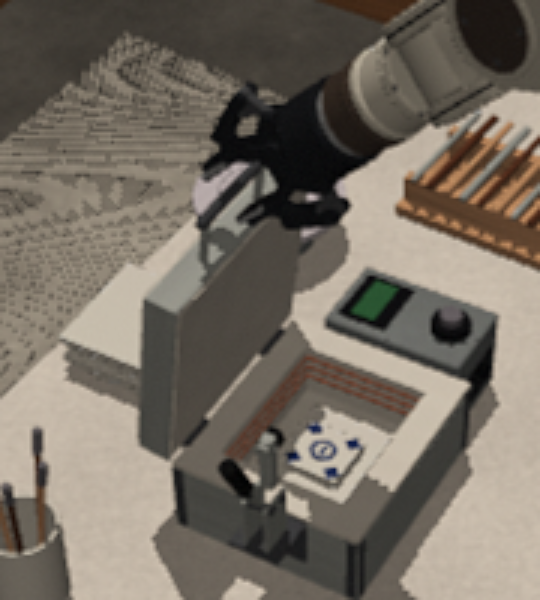

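The bar lies between the spread fingers (crop around (240,190)), clear of the lid. Next I compute the arc.

Run:
```python
import numpy as np
b=np.r_[np.linspace(1.525,.285,26),np.linspace(.25,.0825,6)]
x,z=-.243*np.cos(b),.243*np.sin(b)
for i,(a,c) in enumerate(zip(np.diff(x),np.diff(z))): print(round(a,4),round(a*.047,4),round(c,4),end=' ; ' if i%5<4 else '\n')
```

```text
-0.012 -0.0006 -0.0009 ; -0.012 -0.0006 -0.0014 ; -0.0119 -0.0006 -0.002 ; -0.0118 -0.0006 -0.0026 ; -0.0116 -0.0005 -0.0032
-0.0114 -0.0005 -0.0038 ; -0.0112 -0.0005 -0.0043 ; -0.011 -0.0005 -0.0049 ; -0.0108 -0.0005 -0.0054 ; -0.0105 -0.0005 -0.006
-0.0102 -0.0005 -0.0065 ; -0.0098 -0.0005 -0.007 ; -0.0095 -0.0004 -0.0074 ; -0.0091 -0.0004 -0.0079 ; -0.0087 -0.0004 -0.0083
-0.0083 -0.0004 -0.0088 ; -0.0078 -0.0004 -0.0092 ; -0.0074 -0.0003 -0.0095 ; -0.0069 -0.0003 -0.0099 ; -0.0064 -0.0003 -0.0102
-0.0059 -0.0003 -0.0105 ; -0.0053 -0.0003 -0.0108 ; -0.0048 -0.0002 -0.0111 ; -0.0042 -0.0002 -0.0113 ; -0.0037 -0.0002 -0.0115
-0.0022 -0.0001 -0.0082 ; -0.0019 -0.0001 -0.0079 ; -0.0016 -0.0001 -0.008 ; -0.0013 -0.0001 -0.008 ; -0.0011 -0.0001 -0.0081
-0.0008 -0.0 -0.0081 ;
```

{"method": "send_rows", "body": {"steps": "-0.4 0 0 0 0 0 0;-0.53 0 0 0 0 0 0;-0.53 0 0 0 0 0 0;-0.53 0 0 0 0 0 0;-0.53 -0.005 0 0 0 0 0"}}

```text
clock: 13.68
eef_pos: [0.6943, -0.124, 0.3313]
tool_rot: [0.638, 0.668, 0.277, 0.265]
ft_force: [0.8, -0.4, 0.8]
grip_width: 0.0201
grasp_force: 0.0
```

{"method": "send_rows", "body": {"steps": "-0.53 -0.008 -0.0004 -0.001 0 0 0;-0.53 -0.012 -0.0006 -0.0014 0 0 0;-0.53 -0.012 -0.0006 -0.002 0 0 0;-0.53 -0.0118 -0.0006 -0.0026 0 0 0;-0.53 -0.0116 -0.0005 -0.0032 0 0 0"}}

```text
clock: 14.1
eef_pos: [0.6394, -0.1268, 0.3237]
tool_rot: [0.636, 0.668, 0.279, 0.267]
ft_force: [0.7, 0.8, 4.9]
grip_width: 0.0202
grasp_force: 2.4
```

{"method": "send_rows", "body": {"steps": "-0.53 -0.0114 -0.0005 -0.0038 0 0 0;-0.53 -0.0112 -0.0005 -0.0043 0 0 0;-0.53 -0.011 -0.0005 -0.0049 0 0 0;-0.53 -0.0108 -0.0005 -0.0054 0 0 0;-0.53 -0.0105 -0.0005 -0.006 0 0 0"}}

```text
clock: 14.52
eef_pos: [0.5838, -0.1294, 0.298]
tool_rot: [0.637, 0.668, 0.278, 0.266]
ft_force: [-0.7, 0.0, 3.8]
grip_width: 0.0204
grasp_force: 1.2
```

{"method": "send_rows", "body": {"steps": "-0.53 -0.0102 -0.0005 -0.0065 0 0 0;-0.53 -0.0098 -0.0005 -0.007 0 0 0;-0.53 -0.0095 -0.0004 -0.0074 0 0 0;-0.53 -0.0091 -0.0004 -0.0079 0 0 0;-0.53 -0.0087 -0.0004 -0.0083 0 0 0"}}

```text
clock: 14.93
eef_pos: [0.536, -0.1314, 0.2593]
tool_rot: [0.637, 0.668, 0.277, 0.265]
ft_force: [0.9, 0.5, 0.7]
grip_width: 0.0203
grasp_force: 0.7
```

Run:
```python
from h import *
turn(.047+np.pi/2,.785); print(get_obs()['ft_force'])
f2,r2,K2,E2=snap('side')
cv2.imwrite('pics/l2.png',cv2.resize(f2[90:290,220:400],None,fx=3,fy=3)[...,::-1])
```

```text
turn [0.0012 0.0026 0.0004] rows 0.022938174732714155 pos [ 0.536  -0.1314  0.2593] [-0.41 -0.13 -0.63  0.34  0.32  1.23]
[0.90482993 0.50529674 0.73768758]
```

View pics/l2.png

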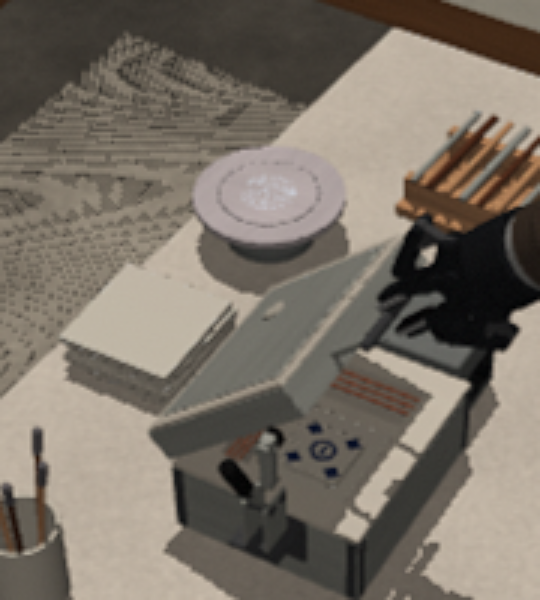

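The lid is about halfway down, with its bar held between the fingers at (385,320). The tile is still in place. I keep following the arc.

{"method": "send_rows", "body": {"steps": "-0.53 -0.0083 -0.0004 -0.0088 0 0 0;-0.53 -0.0078 -0.0004 -0.0092 0 0 0;-0.53 -0.0074 -0.0003 -0.0095 0 0 0;-0.53 -0.0069 -0.0003 -0.0099 0 0 0;-0.53 -0.0064 -0.0003 -0.0102 0 0 0"}}

```text
clock: 15.4
eef_pos: [0.4995, -0.1331, 0.2111]
tool_rot: [0.638, 0.668, 0.277, 0.265]
ft_force: [0.9, -0.3, 1.3]
grip_width: 0.0199
grasp_force: 0.5
```

{"method": "send_rows", "body": {"steps": "-0.53 -0.0059 -0.0003 -0.0105 0 0 0;-0.53 -0.0053 -0.0003 -0.0108 0 0 0;-0.53 -0.0048 -0.0002 -0.0105 0 0 0;-0.53 -0.004 -0.0002 -0.01 0 0 0;-0.53 -0.0033 -0.0002 -0.0095 0 0 0"}}

```text
clock: 15.82
eef_pos: [0.4761, -0.1342, 0.1592]
tool_rot: [0.638, 0.668, 0.277, 0.264]
ft_force: [-0.7, -0.4, 0.5]
grip_width: 0.0199
grasp_force: 0.4
```

{"method": "send_rows", "body": {"steps": "-0.53 -0.0022 -0.0001 -0.006 0 0 0;-0.53 -0.0019 -0.0001 -0.006 0 0 0;-0.53 -0.0016 -0.0001 -0.006 0 0 0;-0.53 -0.0013 -0.0001 -0.005 0 0 0;-0.53 -0.0011 -0.0001 -0.005 0 0 0"}}

```text
clock: 16.23
eef_pos: [0.4683, -0.1347, 0.1307]
tool_rot: [0.638, 0.669, 0.276, 0.264]
ft_force: [0.3, -1.1, 0.4]
grip_width: 0.0201
grasp_force: 0.3
```

{"method": "send_rows", "body": {"steps": "-0.53 -0.0005 0 -0.004 0 0 0;-0.53 -0.0005 0 -0.004 0 0 0;-0.53 -0.0005 0 -0.004 0 0 0;-0.53 -0.0005 0 -0.004 0 0 0;-0.53 0 0 -0.003 0 0 0"}}

```text
clock: 16.65
eef_pos: [0.466, -0.1345, 0.1112]
tool_rot: [0.638, 0.669, 0.276, 0.263]
ft_force: [-0.0, -0.9, 0.1]
grip_width: 0.02
grasp_force: 0.3
```

{"method": "send_rows", "body": {"steps": "-0.53 0 0 -0.003 0 0 0;-0.53 0 0 -0.002 0 0 0;-0.53 0 0 -0.002 0 0 0;-0.53 0 0 -0.002 0 0 0;-0.53 0 0 -0.002 0 0 0"}}

```text
clock: 17.07
eef_pos: [0.4663, -0.1346, 0.1007]
tool_rot: [0.638, 0.669, 0.276, 0.264]
ft_force: [1.0, -0.0, 0.9]
grip_width: 0.0199
grasp_force: 0.3
```

{"method": "send_rows", "body": {"steps": "-0.53 0 0 -0.002 0 0 0;-0.53 0 0 -0.002 0 0 0;-0.53 0 0 -0.001 0 0 0;-0.53 0 0 -0.001 0 0 0;-0.53 0 0 0 0 0 0"}}

```text
clock: 17.48
eef_pos: [0.4689, -0.1353, 0.0974]
tool_rot: [0.636, 0.668, 0.278, 0.266]
ft_force: [2.4, 0.7, 6.7]
grip_width: 0.0201
grasp_force: 3.0
```

Run:
```python
from h import *
f,r,K,E=snap('side'); P=pts(r,K,E); f2,r2,K2,E2=snap('top'); P2=pts(r2,K2,E2)
for nm,Q in(('side',P),('top',P2)):
    loc=(Q[...,:2]-[.604,-.127])@np.array([[.9989,-.047],[.047,.9989]])
    m=(abs(loc[...,0])<.085)&(abs(loc[...,1])<.085)&(Q[...,2]>.1)&(Q[...,2]<.25)
    q=Q[m];l=loc[m]; c=np.linalg.lstsq(np.c_[l,np.ones(len(l))],q[:,2],rcond=None)[0]; print(nm,len(q),c.round(4))
b=f[130:300,240:420]; cv2.imwrite('pics/l3.png',cv2.resize(b,None,fx=3.3,fy=3.3)[...,::-1])
```

```text
side 2669 [0.0019 0.0003 0.1364]
top 4434 [ 0.0031 -0.0021  0.1358]
```

{"method": "send_rows", "body": {"steps": "-0.53 0 0 -0.001 0 0 0;-0.53 0 0 -0.001 0 0 0;-0.53 0 0 0 0 0 0;-0.4 0 0 0.002 0 0 0;-0.2 0 0 0.001 0 0 0"}}

```text
clock: 18.0
eef_pos: [0.4657, -0.1344, 0.0954]
tool_rot: [0.638, 0.669, 0.276, 0.263]
ft_force: [-0.2, -0.3, -0.3]
grip_width: 0.0339
grasp_force: 0.0
```

{"method": "send_rows", "body": {"steps": "-0.2 -0.01 0 0.01 0 0 0;-0.2 -0.02 0 0.02 0 0 0;-0.2 -0.025 0 0.025 0 0 0;-0.2 -0.025 0 0.025 0 0 0;-0.2 -0.015 0 0.025 0 0 0"}}

```text
clock: 18.42
eef_pos: [0.3679, -0.1327, 0.1994]
tool_rot: [0.639, 0.669, 0.276, 0.261]
ft_force: [0.2, -0.9, -0.2]
grip_width: 0.0335
grasp_force: 0.0
```

Run:
```python
from h import *
turn(.047+np.pi/2,0)
f,r,K,E=snap('side'); P=pts(r,K,E); f2,r2,K2,E2=snap('top'); P2=pts(r2,K2,E2)
for nm,Q in(('side',P),('top',P2)):
    loc=(Q[...,:2]-[.604,-.127])@np.array([[.9989,-.047],[.047,.9989]])
    m=(abs(loc[...,0])<.085)&(abs(loc[...,1])<.085)&(Q[...,2]>.1)&(Q[...,2]<.25)
    q=Q[m];l=loc[m]; c=np.linalg.lstsq(np.c_[l,np.ones(len(l))],q[:,2],rcond=None)[0]; print(nm,len(q),c.round(4))
    # clamp lever: dark, high, left of the kiln
    g=(f if nm=='side' else f2).max(-1)
    m=(loc[...,1]>.13)&(loc[...,1]<.27)&(abs(loc[...,0])<.09)&(Q[...,2]>.12)&(Q[...,2]<.27); q=Q[m]; l=loc[m]
    i=np.argsort(q[:,2]); print('clamp',len(q),'top end',l[i[-8:]].mean(0).round(4),q[i[-8:]].mean(0).round(4)); 
    for a in np.arange(.13,.25,.02):
        s=m&(q[:,2]>a)&(q[:,2]<=a+.02) if 0 else (q[:,2]>a)&(q[:,2]<=a+.02)
        if s.any(): print('  z',a.round(2),s.sum(),l[s].mean(0).round(4),l[s].min(0).round(3),l[s].max(0).round(3))
b=f[130:300,240:420]; t=f2[180:270,255:345]
im=np.zeros((450,800,3),np.uint8); im[:425,:450]=cv2.resize(b,(450,425)); im[:345,452:797]=cv2.resize(t,(345,345)); cv2.imwrite('pics/l3.png',im[...,::-1])
```

```text
turn [-0.0398  0.7785  0.0022] rows 6.26141525770365 pos [ 0.3679 -0.1327  0.1994] [-0.75 -0.38 -0.94  0.41  0.53  0.95]
side 2639 [-0.0024 -0.0006  0.1364]
clamp 282 top end [-0.0256  0.1915] [0.5695 0.063  0.2327]
  z 0.13 73 [-0.027   0.1462] [-0.039  0.13 ] [-0.009  0.16 ]
  z 0.15 32 [-0.0252  0.1435] [-0.031  0.132] [-0.017  0.163]
  z 0.17 42 [-0.0269  0.1508] [-0.031  0.131] [-0.019  0.179]
  z 0.19 59 [-0.0263  0.1549] [-0.035  0.131] [-0.018  0.19 ]
  z 0.21 41 [-0.026   0.1905] [-0.033  0.177] [-0.016  0.2  ]
  z 0.23 10 [-0.0248  0.1916] [-0.031  0.186] [-0.02  0.2 ]
top 4447 [ 0.0034 -0.0015  0.1359]
clamp 246 top end [-0.0208  0.1901] [0.5743 0.0619 0.2331]
  z 0.13 63 [-0.0227  0.147 ] [-0.033  0.13 ] [-0.006  0.159]
  z 0.15 31 [-0.0206  0.1554] [-0.027  0.131] [-0.011  0.166]
  z 0.17 24 [-0.0223  0.1621] [-0.027  0.131] [-0.011  0.174]
  z 0.19 62 [-0.0204  0.1549] [-0.027  0.13 ] [-0.013  0.182]
  z 0.21 45 [-0.021   0.1865] [-0.027  0.176] [-0.013  0.199]
  z 0.23 18 [-0.0199  0.1906] [-0.026  0.186] [-0.013  0.196]
```

View pics/l3.png

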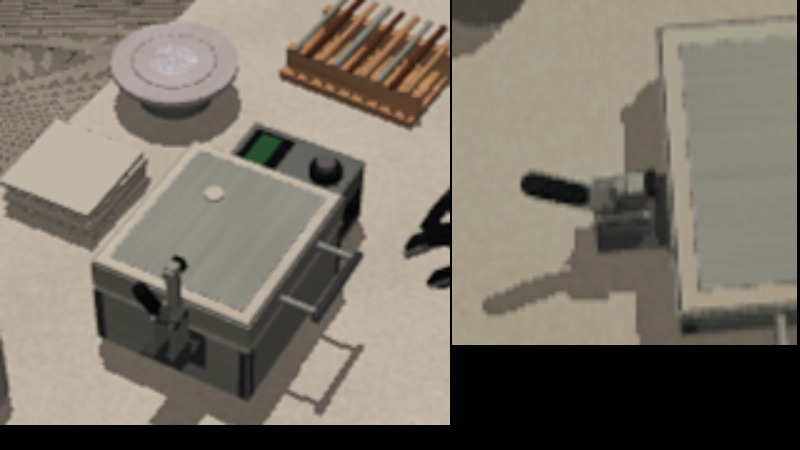

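The lid lies flush on the rim: its top fits a level plane at z 0.136, and the bar is in front at (330,280) in the crop. The lever is still up, with its end at (145,298). Now I move above the lever with the fingers closed and the tool vertical.

{"method": "send_rows", "body": {"steps": "-1 0.005 0.006 0.025 -0.0057 0.1112 0.0003;-1 0.02 0.015 0.025 -0.0057 0.1112 0.0003;-1 0.025 0.018 0.02 -0.0057 0.1112 0.0003;-1 0.03 0.022 0.015 -0.0057 0.1112 0.0003;-1 0.03 0.022 0.01 -0.0057 0.1112 0.0003"}}

```text
clock: 18.93
eef_pos: [0.483, -0.0511, 0.2951]
tool_rot: [0.685, 0.719, 0.085, 0.084]
ft_force: [1.3, -1.4, 1.7]
grip_width: 0.0001
grasp_force: 0.0
```

{"method": "send_rows", "body": {"steps": "-1 0.03 0.022 0.005 -0.0057 0.1112 0.0003;-1 0.03 0.022 0 -0.0057 0.1112 0.0003;-1 0.022 0.02 0 0 0 0;-1 0.0136 0.016 0 0 0 0;-1 0 0 0 0 0 0"}}

```text
clock: 19.35
eef_pos: [0.5763, 0.0286, 0.2924]
tool_rot: [0.688, 0.726, 0.008, 0.008]
ft_force: [-0.7, -1.4, 0.8]
grip_width: -0.0
grasp_force: 0.0
```

{"method": "send_rows", "body": {"steps": "-1 0 0 0 0 0 0;-1 0 0 0 0 0 0;-1 0 0 0 0 0 0;-1 0 0 0 0 0 0;-1 0 0 0 0 0 0"}}

```text
clock: 19.77
eef_pos: [0.5729, 0.0241, 0.2989]
tool_rot: [0.69, 0.724, 0.01, 0.01]
ft_force: [0.7, -0.2, -0.2]
grip_width: 0.0001
grasp_force: 0.0
```

```bash
python3 -c "
from h import *
turn(.047+np.pi/2,0)"
```

```text
turn [-0.0005  0.0294 -0.0004] rows 0.236540507847707 pos [0.5729 0.0241 0.2989] [ 0.04  0.35  0.33  1.52 -0.    1.57]
```

{"method": "send_rows", "body": {"steps": "-1 0 0.002 -0.02 0 0.0147 0;-1 0 0.002 -0.025 0 0.0147 0;-1 0 0.001 -0.022 0 0 0;-1 0 0 -0.012 0 0 0;-1 0 0 -0.005 0 0 0"}}

```text
clock: 20.18
eef_pos: [0.5719, 0.0293, 0.2121]
tool_rot: [0.69, 0.724, -0.002, -0.002]
ft_force: [-0.6, 0.5, 0.2]
grip_width: 0.0001
grasp_force: 0.0
```

{"method": "send_rows", "body": {"steps": "-1 0 0 0 0 0 0;-1 -0.0002 0.003 0 0 0 0;-1 -0.0001 0.002 0 0 0 0;-1 0 0 0 0 0 0;-1 0 0 0 0 0 0"}}

```text
clock: 20.6
eef_pos: [0.5738, 0.0352, 0.2152]
tool_rot: [0.69, 0.724, 0.001, 0.0]
ft_force: [-0.4, 0.2, 0.4]
grip_width: 0.0003
grasp_force: 0.0
```

{"method": "send_rows", "body": {"steps": "-1 0 0.003 0 0 0 0;-1 -0.0003 0.0062 -0.0025 0 0 0;-1 -0.0003 0.006 -0.003 0 0 0;-1 -0.0003 0.0057 -0.0035 0 0 0;-1 -0.0003 0.0054 -0.0039 0 0 0"}}

```text
clock: 21.02
eef_pos: [0.5725, 0.0622, 0.2013]
tool_rot: [0.69, 0.724, 0.0, -0.0]
ft_force: [0.3, -0.7, 3.1]
grip_width: 0.0001
grasp_force: 1.4
```

{"method": "send_rows", "body": {"steps": "-1 -0.0002 0.0051 -0.0043 0 0 0;-1 -0.0002 0.0047 -0.0047 0 0 0;-1 -0.0002 0.0043 -0.0051 0 0 0;-1 -0.0002 0.0038 -0.0055 0 0 0;-1 -0.0002 0.0034 -0.0058 0 0 0"}}

```text
clock: 21.43
eef_pos: [0.5711, 0.0834, 0.1751]
tool_rot: [0.689, 0.724, 0.0, -0.001]
ft_force: [1.6, 0.7, 3.0]
grip_width: 0.0
grasp_force: 1.3
```

{"method": "send_rows", "body": {"steps": "-1 -0.0001 0.0029 -0.006 0 0 0;-1 -0.0001 0.0024 -0.006 0 0 0;-1 -0.0001 0.0019 -0.005 0 0 0;-1 0 0.001 -0.003 0 0 0;-1 0 0 0 0 0 0"}}

```text
clock: 21.85
eef_pos: [0.5707, 0.0904, 0.156]
tool_rot: [0.69, 0.724, -0.0, -0.0]
ft_force: [0.4, 0.0, 5.7]
grip_width: 0.0001
grasp_force: 2.2
```

```bash
cat > c.py <<'E'
from h import *
o=get_obs(); print(o['eef_pos'].round(4),o['ft_force'].round(1))
f,r,K,E=snap('side'); P=pts(r,K,E); f2,r2,K2,E2=snap('top'); np.savez('cl.npz',f=f,f2=f2)
loc=(P[...,:2]-[.604,-.127])@np.array([[.9989,-.047],[.047,.9989]])
for a in np.arange(.17,.27,.015):
    m=(loc[...,1]>a)&(loc[...,1]<a+.015)&(abs(loc[...,0]+.023)<.014)&(P[...,2]>.1)&(P[...,2]<.3)
    if m.any(): print(a.round(3),m.sum(),'z',np.median(P[m][:,2]).round(4))
cv2.imwrite('pics/c%d.png'%int(o['clock']*100),np.hstack([cv2.resize(f[130:300,240:420],(400,378)),cv2.resize(f2[180:270,255:345],(378,378))])[...,::-1])
E
python3 c.py; ls pics
```

```text
[0.5707 0.0904 0.156 ] [0.4 0.  5.7]
0.17 4 z 0.1438
0.185 12 z 0.1458
0.2 18 z 0.1527
0.215 155 z 0.1895
0.23 135 z 0.2263
0.245 56 z 0.2889
c2185.png
g1.png
ks.png
kt.png
l1.png
l2.png
l3.png
p1.png
side0.png
top0.png
```

{"method": "send_rows", "body": {"steps": "-1 0 0 -0.001 0 0 0;-1 0 0 -0.001 0 0 0;-1 0 0 -0.001 0 0 0;-1 0 0 0 0 0 0;-1 0 0 0 0 0 0"}}

```text
clock: 22.37
eef_pos: [0.5709, 0.0904, 0.1555]
tool_rot: [0.69, 0.724, 0.001, 0.0]
ft_force: [-4.0, -0.3, 16.0]
grip_width: -0.0
grasp_force: 7.9
```

{"method": "send_rows", "body": {"steps": "-1 0 0 0.004 0 0 0;-1 0 0 0.015 0 0 0;-1 0 0 0.03 0 0 0;-1 0 -0.015 0.03 0 0 0;-1 0 -0.03 0.015 0 0 0"}}

```text
clock: 22.78
eef_pos: [0.5712, 0.0477, 0.2491]
tool_rot: [0.688, 0.726, 0.001, -0.0]
ft_force: [0.7, -0.2, 1.0]
grip_width: 0.0001
grasp_force: 0.0
```

{"method": "send_rows", "body": {"steps": "-1 -0.0007 -0.038 0 0 0 0;-1 -0.0007 -0.04 0 0 0 0;-1 -0.0007 -0.04 0 0 0 0;-1 -0.0007 -0.04 0 0 0 0;-1 -0.0007 -0.04 0 0 0 0"}}

```text
clock: 23.2
eef_pos: [0.566, -0.154, 0.2456]
tool_rot: [0.69, 0.724, -0.001, -0.002]
ft_force: [0.2, 0.1, -0.8]
grip_width: -0.0
grasp_force: 0.0
```

{"method": "send_rows", "body": {"steps": "-1 -0.0007 -0.04 0 0 0 0;-1 -0.0007 -0.04 0 0 0 0;-1 -0.0007 -0.035 0 0 0 0;-1 -0.0007 -0.02 0 0 0 0;-1 0 -0.009 0 0 0 0"}}

```text
clock: 23.62
eef_pos: [0.5628, -0.2996, 0.2447]
tool_rot: [0.691, 0.723, -0.001, -0.002]
ft_force: [-0.5, 0.7, 0.4]
grip_width: 0.0002
grasp_force: 0.0
```

{"method": "send_rows", "body": {"steps": "-1 0 0 0 0 0 0;-1 0 0 0 0 0 0;-1 0 0 0 0 0 0;-1 0 0 0 0 0 0;-1 0 0 0 0 0 0"}}

```text
clock: 24.03
eef_pos: [0.5648, -0.2945, 0.247]
tool_rot: [0.689, 0.725, -0.0, -0.001]
ft_force: [0.8, 0.7, 0.5]
grip_width: 0.0001
grasp_force: 0.0
```

```bash
python3 c.py; ls -t pics|head -1; cp "pics/$(ls -t pics|head -1)" pics/fin1.png
python3 - <<'E'
from h import *
turn(.047+np.pi/2,0)
d=dict(np.load('top1.npz')); P=pts(d['r'],d['K'],d['E'])
hsv=cv2.cvtColor(d['f'],cv2.COLOR_RGB2HSV); Z=P[...,2]
m=((P[...,0]>.53)&(P[...,0]<.6)&(P[...,1]>-.325)&(P[...,1]<-.265)&(Z>.104)); v,u=np.nonzero(m); print('raised',m.sum(),P[m].mean(0).round(4),np.percentile(Z[m],[50,75,90]).round(4))
print(onz((u.mean(),v.mean()),d['K'],d['E'],.115).round(4))
E
```

```text
[ 0.5648 -0.2945  0.247 ] [0.8 0.7 0.5]
0.17 28 z 0.1431
0.185 19 z 0.15
0.2 34 z 0.1521
0.215 29 z 0.1526
0.23 34 z 0.1561
0.245 21 z 0.1526
c2403.png
turn [-0.0005 -0.001  -0.0036] rows 0.030154654385242795 pos [ 0.5648 -0.295   0.2471] [-0.48  0.52  0.46  1.51  0.    1.04]
raised 190 [ 0.5658 -0.295   0.1124] [0.1119 0.1164 0.1193]
[ 0.5654 -0.2946  0.115 ]
```

View pics/fin1.png

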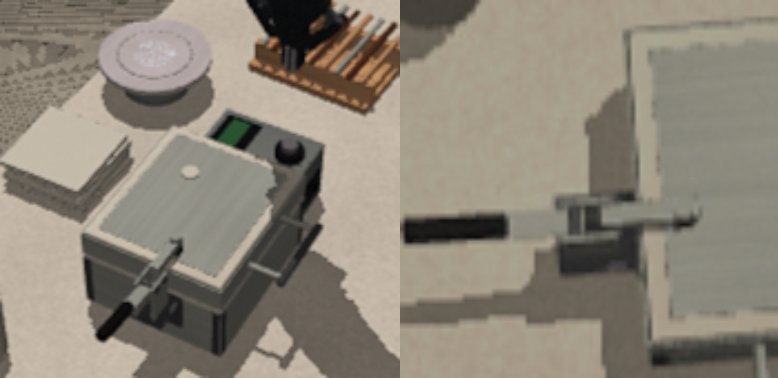

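The lever is down near level (100,330) and the clamp's foot is on the lid (175,243), with the lid shut. Next is the button.

{"method": "send_rows", "body": {"steps": "-1 0 0 -0.02 0 0 0;-1 0 0 -0.035 0 0 0;-1 0 0 -0.033 0 0 0;-1 0 0 -0.018 0 0 0;-1 0 0 -0.008 0 0 0"}}

```text
clock: 24.55
eef_pos: [0.5624, -0.2945, 0.1288]
tool_rot: [0.689, 0.724, -0.001, -0.004]
ft_force: [0.3, -0.4, -0.7]
grip_width: 0.0001
grasp_force: 0.0
```

{"method": "send_rows", "body": {"steps": "-1 0 0 -0.004 0 0 0;-1 0 0 -0.003 0 0 0;-1 0 0 -0.003 0 0 0;-1 0 0 -0.002 0 0 0;-1 0 0 0 0 0 0"}}

```text
clock: 24.97
eef_pos: [0.565, -0.2965, 0.1216]
tool_rot: [0.69, 0.724, 0.0, 0.0]
ft_force: [-0.2, 0.3, 0.3]
grip_width: -0.0001
grasp_force: 0.0
```

{"method": "send_rows", "body": {"steps": "-1 0 0 -0.002 0 0 0;-1 0 0 -0.002 0 0 0;-1 0 0 -0.001 0 0 0;-1 0 0 0 0 0 0;-1 0 0 0 0 0 0"}}

```text
clock: 25.38
eef_pos: [0.5651, -0.2966, 0.1165]
tool_rot: [0.69, 0.724, 0.0, 0.0]
ft_force: [1.6, -0.5, 3.2]
grip_width: 0.0001
grasp_force: 1.5
```

{"method": "send_rows", "body": {"steps": "-1 0 0 -0.002 0 0 0;-1 0 0 -0.001 0 0 0;-1 0 0 -0.001 0 0 0;-1 0 0 0 0 0 0;-1 0 0 0 0 0 0"}}

```text
clock: 25.8
eef_pos: [0.5652, -0.2966, 0.114]
tool_rot: [0.69, 0.724, 0.0, 0.001]
ft_force: [-1.0, 0.3, 10.4]
grip_width: 0.0
grasp_force: 5.5
```

{"method": "send_rows", "body": {"steps": "-1 0 0 -0.001 0 0 0;-1 0 0 0 0 0 0;-1 0 0 0 0 0 0;-1 0 0 0.004 0 0 0;-1 0 0 0.008 0 0 0"}}

```text
clock: 26.22
eef_pos: [0.5641, -0.2961, 0.1225]
tool_rot: [0.69, 0.724, -0.0, -0.001]
ft_force: [0.8, -0.1, -1.6]
grip_width: -0.0001
grasp_force: 0.0
```

{"method": "send_rows", "body": {"steps": "-1 0 0 0.02 0 0 0;-1 0 0 0.03 0 0 0;-1 -0.01 0 0.03 0 0 0;-1 -0.03 0 0.02 0 0 0;-1 -0.03 0 0.01 0 0 0"}}

```text
clock: 26.63
eef_pos: [0.4948, -0.2963, 0.2347]
tool_rot: [0.689, 0.725, -0.0, 0.0]
ft_force: [0.8, -0.5, -0.1]
grip_width: 0.0001
grasp_force: 0.0
```

{"method": "send_rows", "body": {"steps": "-1 -0.03 0 0 0 0 0;-1 -0.015 0 0 0 0 0;-1 0 0 0 0 0 0;-1 0 0 0 0 0 0;-1 0 0 0 0 0 0"}}

```text
clock: 27.05
eef_pos: [0.4498, -0.2961, 0.2323]
tool_rot: [0.69, 0.724, -0.0, -0.001]
ft_force: [0.8, 0.5, -0.9]
grip_width: -0.0001
grasp_force: 0.0
```

Run:
```python
from h import *
f,r,K,E=snap('top'); P=pts(r,K,E); Q=pts(*[dict(np.load('top1.npz'))[k] for k in 'rKE'])
for nm,A in(('before',Q),('now',P)):
    m=(abs(A[...,0]-.565)<.008)&(abs(A[...,1]+.2955)<.008)&(A[...,2]>.1)&(A[...,2]<.14); print(nm,'button z',A[m][:,2].mean().round(4))
loc=(P[...,:2]-[.604,-.127])@np.array([[.9989,-.047],[.047,.9989]])
m=(abs(loc[...,0])<.085)&(abs(loc[...,1])<.06)&(P[...,2]>.1)&(P[...,2]<.25); l=loc[m]
print('lid',np.linalg.lstsq(np.c_[l,np.ones(len(l))],P[m][:,2],rcond=None)[0].round(4)); print(get_obs()['eef_pos'],get_obs()['ft_force'].round(1))
job_done()
```

```text
before button z 0.118
now button z 0.1184
lid [ 0.0033 -0.0004  0.1358]
[ 0.45008896 -0.29610772  0.23212177] [ 0.5  0.  -0.4]
the job is handed in; nothing more can be done
```

I handed the job in at about 27 s of robot time: the tile is flat and face up within about 2 mm of the shelf's measured centre, the lid is shut, the clamp lever is at its stop, and the start button was then pressed to its stop and released.

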